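Set the grinder by clicks

ROBOT

A 6-joint arm with a two-finger parallel gripper is mounted at the origin on a cart in front of the work surface, level with it; the furniture and walls round the work are solid. World frame = base frame: x ahead of the robot, y to its left, z up, the work surface at z = 0. Lengths are in m, angles in rad, forces in N, time in s.
With the tool pointing down it reaches from about 0.3 to 0.95 m from the base axis. Payload 3.1 kg.
Tool frame: the origin (TCP) lies on the centre line of the jaws, within the pads' length; the fingertips stand 8 mm ahead of it and the grasp point (between the pads) lies 11 mm behind it (tcp_to_tips is the distance from the TCP to the fingertips, in m); y points along the fingers, x is the direction in which the jaws open and shut, and the axes are right-handed (so a half turn about y gives the same grasp; the last joint's range is limited). The gripper opens to 85 mm and grips with 20 to 120 N. Pads are 22 mm wide; open, the fingers measure 114 mm over their backs; the gripper's body (76 mm by 85 mm) begins 54 mm behind the grasp point. The pads swing forward as they close: fully open they stand 13 mm farther back than shut.
Start: joints at [-1.334, 0.308, 1.634, -0, 1.2, -0.07], TCP at [0.189, -0.596, 0.239] pointing down, gripper open.
Joint ranges: [-3.06, 3.06], [-0.79, 1.96], [0.05, 2.63], [-1.19, 4.34], [0.05, 2.64], [-2.94, 2.94]. Speed limits (rad/s): [2.79, 2.79, 3.14, 3.14, 3.14, 3.14].

INTERFACE

Orientations are given as [roll, pitch, yaw] about the fixed x, y, z axes, in that order (R = Rz(yaw) Ry(pitch) Rx(roll)).
In Python, from rig import get_obs, camera, get_calibration, job_done, tcp_to_tips gives the robot as it stands. The module is installed in compiled form; this text tells all that it offers.
- The arm moves only by the shell command python3 -m creep 'ROWS' [FORCE]. ROWS is JSON, a list that holds one entry, the list of rows, each a list of 5 numbers: the shift along the world's x, y, z in m, then the turn about the world's z in rad, then the opening, from 0 (shut) to 1 (fully open). In form: [[[dx, dy, dz, twist, gripper], ...]]. A call has exactly 8 rows; each row shifts and turns the commanded pose from where the row before left it; what a row does not reach is not made up. A row lasts 1/12 s, in which the tool goes at most 41.7 mm and 7.16 degrees, less where a joint would pass 70% of its speed; a pose out of reach is approached as far as the arm can. A call is refused whole if a number of a shift passes 0.0417 or a number of a turn 0.125, either way. A call with a gripper value outside its range is refused whole. The fingers move at their own pace and stop on an object; FORCE is the grip in N (left out, the last holds). Time passes only in rows, so rows that do not move let the fingers close, or fill a call up. It gives the time, the measured TCP pose, the force and the opening at its end, in the units of the state.
- get_obs(): the state, without advancing time (a new reading comes with each control period).
- camera(name): name is "side" or "top" or "wrist"; returns the picture (420x560x3 uint8, blue, green, red); there is no depth.
- get_calibration(name): a dict with "K" (3x3 intrinsics, pixels), "view" (4x4, takes a point from world to camera coordinates). Camera axes: x right, y down, z forward; pixel columns grow to the right and rows downward; lengths in m; the calibration is good to about 2 mm. A picture is of the moment at which its call begins: read the wrist's pose just before it. get_calibration takes no time and is no camera call; for the wrist camera it gives the pose at the moment of the call.
- job_done(): hands the job in, once; it reports no verdict.
The state is a dict: "clock": time; "joint_positions": joint angles; "joint_velocities": joint speeds; "joint_torque": joint torques, N m; "ee_pos": TCP position; "ee_rot": TCP orientation; "wrist_force": force on the tool from outside, world axes, zero at the start; "ft_torque": the same for the moment, N m; "gripper_width": finger opening in m.
Only numpy, scipy, OpenCV 4.12 (cv2) and the standard library are available. Lean on these libraries where they do the work, as an engineer would, in place of code of your own. Each camera call takes 0.05 s, during which the arm holds its last target.

TASK

Set the coffee grinder by feel: turn its blank selector gently anticlockwise (seen from above) until it rests against its end stop, without straining the stop, then turn it back clockwise by exactly four clicks and let go of it. Only when it is set, start the grinder by pushing its red button all the way down, and take the hand away. Leave the things around it where they are.

Things in the scene. Friction and masses are not known exactly. Their poses are not given: they have to be found in the camera images.
- grinder: Fixed coffee grinder: grey body 170 x 250 mm, deck 88 mm above the worktop. Origin: centre of its underside; x to its back, y to its left, z up. A pale, cloudy bean hopper with black lid (90 mm across, top 150 mm above the worktop) stands at x = 34, y = 70 mm; the selector's axis at x = -15, y = -65 mm; the button's at x = -55, y = 20 mm.
- knob: Black selector knob: disc 56 mm across, its top 13 mm above the deck, and on it a grip bar 50 mm long, 15 mm thick, 35 mm tall, top 136 mm above the worktop; no mark, both ends of the bar alike; on a blank steel collar 74 mm across. Origin: on its axis at deck height (88 mm); x along the bar, y across, z up (turns with the knob).
- knob_grip (a point): Point on the knob's axis where to grip the bar: 12 mm below its top, 124 mm above the worktop; same axes as the knob. The knob has nine notches over about 3.6 rad; the first is at the anticlockwise end stop. Clicks are unevenly spaced, 15 to 35 degrees apart. Where the stop lies relative to the grinder differs each time. Left alone, the knob settles in the nearest notch.
- stop_feel (a point): Point on the selector's axis, fixed to the grinder at the knob's grip height. How it feels: a click takes 0.1 to 0.35 N m, then the knob springs forward into the next notch. At the stop the torque keeps rising instead, by about 0.05 N m per 0.01 rad of the knob; over 0.8 N m the stop is strained.
- burr (a joint): The hidden part that the selector shifts inside the grinder: it moves clockwise-positive by a few thousandths of a millimetre a click and is not 0 at the stop. Far too small to be read through the noise of the measurement; it only serves to judge the result.
- start_button (a joint): Travel of the red start button, 26 mm across, in a black housing on the grinder's deck: 0 out, 0.006 m fully down, pressed straight down; it springs back, fully down takes 5 N.
- start_button_top (a point): Centre of the red button's top face, z up.
- mug_1: White mug with red rings, 82 mm across without its handle, 94 mm tall; bystander. Origin: centre of its underside.
- tin_1: Food tin with a green label, 75 mm across, 110 mm tall; bystander. Origin: centre of its underside.
- timer: Red and white round kitchen timer, 66 mm across, 48 mm tall; bystander. Origin: centre of its underside.
- garlic_1: Bulb of garlic, 60 mm; bystander. Origin: its underside.
- spoon_1: Steel spoon, 191 mm long, lying flat; bystander. Origin: centre of its underside.
- fork_1: Steel fork, 196 mm long, lying flat; bystander. Origin: centre of its underside.

How it is judged:
By the outcome, as a careful person would: the job done as asked, in the order asked, and still so for the second after the job is handed in, with the robot touching nothing.
It also fails if it takes over 72 s, if anything falls off the work surface, if the arm or the gripper's body presses on something with over 40 N, if the wrist force passes 120 N, or if a joint passes its speed limit or range.

## Working session

There is one attempt and no reset: what is moved stays moved. The work goes in short steps, Python scripts to look and compute and a shell command to move; the robot and the scene stay as the last step left them, time stands still between calls to the robot, and variables do not carry over. Pictures are saved under pics/ and viewed, and the job is handed in when it is done.

```bash
mkdir -p pics; python3 - <<'E'
from rig import *
import cv2
print(get_obs())
print(tcp_to_tips if not callable(tcp_to_tips) else tcp_to_tips())
for n in ["side","top","wrist"]:
    c=get_calibration(n); print(n,c["K"],c["view"])
    cv2.imwrite(f"pics/{n}0.png",camera(n))
E
```

```text
{'clock': 0.0, 'joint_positions': array([-1.33370407e+00,  3.09013048e-01,  1.63517531e+00,  1.17786531e-05,
        1.19970854e+00, -6.96959646e-02]), 'joint_velocities': array([ 0.00146383,  0.00079539,  0.00059022, -0.00136324,  0.00077611,
        0.00036592]), 'joint_torque': array([ 9.85280167e-04, -4.15247548e+01, -2.76664317e+01,  2.21276855e-05,
        1.02574736e-02, -1.10480244e-05]), 'ee_pos': array([ 0.18854034, -0.59504508,  0.23804741]), 'ee_rot': array([-1.57062492,  0.00229789, -1.26401219]), 'wrist_force': array([0.18382657, 0.04978082, 0.59284195]), 'ft_torque': array([-0.04502875,  0.02782899,  0.04254748]), 'gripper_width': 0.08543367663743359}
0.008
side [[397.17890092   0.         275.7516484 ]
 [  0.         397.17890092 209.7076081 ]
 [  0.           0.           1.        ]] [[-0.89298409 -0.45001233 -0.00826479  0.47279302]
 [-0.28786824  0.58515585 -0.75810587  0.21124698]
 [ 0.34599318 -0.67459731 -0.65207913  0.96322735]
 [ 0.          0.          0.          1.        ]]
top [[381.73065601   0.         277.63169499]
 [  0.         381.73065601 206.16513305]
 [  0.           0.           1.        ]] [[ 0.00222005 -0.99995978  0.00868983  0.01230869]
 [-0.99773729 -0.00279888 -0.06717493  0.51901981]
 [ 0.06719655 -0.00852103 -0.99770337  1.07011619]
 [ 0.          0.          0.          1.        ]]
wrist [[339.56342858   0.         278.85620461]
 [  0.         339.56342858 209.01486385]
 [  0.           0.           1.        ]] [[ 0.30256255 -0.95312687 -0.00225447 -0.62325341]
 [-0.90993186 -0.28955304  0.2969563  -0.03841192]
 [-0.28368982 -0.08779645 -0.95488841  0.38065207]
 [ 0.          0.          0.          1.        ]]
```

View pics/side0.png

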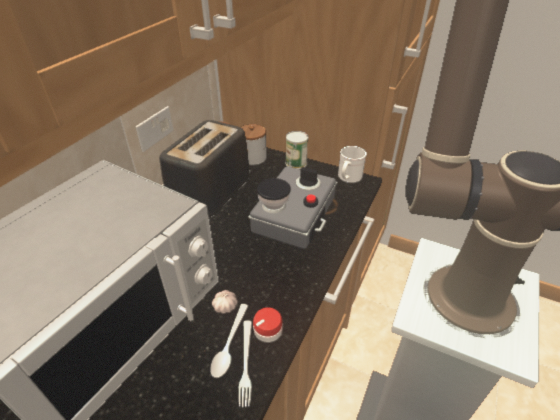

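View pics/top0.png

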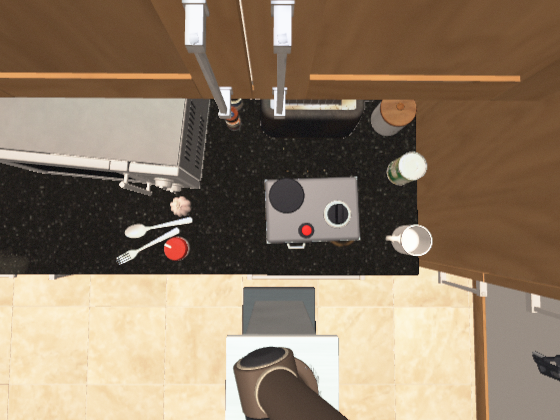

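View pics/wrist0.png

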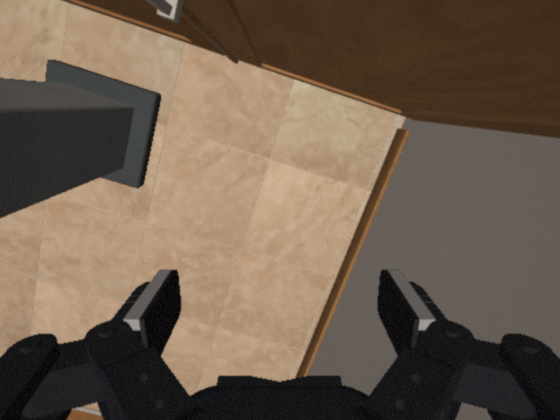

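The side and top views show the grinder: the hopper is at top px (286,195), the knob at about (338,214) and the red button at about (307,230). The mug is at (410,240) and the tin at (408,168). Next I'll zoom in and measure.

```bash
cat > h.py <<'E'
import numpy as np, cv2
from rig import *
def ray(cal,u,v):
    K=cal["K"];V=cal["view"];R=V[:3,:3];t=V[:3,3]
    d=R.T@np.linalg.solve(K,[u,v,1.]);return -R.T@t,d
def onz(cal,u,v,z):
    o,d=ray(cal,u,v);return o+d*(z-o[2])/d[2]
def proj(cal,p):
    q=cal["K"]@(cal["view"][:3,:3]@np.asarray(p)+cal["view"][:3,3]);return q[:2]/q[2]
E
python3 - <<'E'
from h import *
im=cv2.imread("pics/top0.png")
c=im[165:260,250:375]; cv2.imwrite("pics/topz.png",cv2.resize(c,None,fx=6,fy=6,interpolation=cv2.INTER_CUBIC))
s=cv2.imread("pics/side0.png"); c=s[150:250,240:350]; cv2.imwrite("pics/sidez.png",cv2.resize(c,None,fx=6,fy=6,interpolation=cv2.INTER_CUBIC)) 
ct=get_calibration("top");cs=get_calibration("side")
for n,i,cal in (("top",im,ct),("side",s,cs)):
    h=cv2.cvtColor(i,cv2.COLOR_BGR2HSV)
    m=(((h[...,0]<8)|(h[...,0]>172))&(h[...,1]>190)&(h[...,2]>110)).astype(np.uint8)
    k,l,st,ce=cv2.connectedComponentsWithStats(m)
    for j in range(1,k):
        if st[j,4]>15: print(n,st[j],ce[j],[onz(cal,*ce[j],z).round(4) for z in (.095,.105,.048)])
E
```

```text
top [302 226   9   9  67] [306.19402985 230.07462687] [array([ 0.4508, -0.0612,  0.095 ]), array([ 0.4508, -0.0603,  0.105 ]), array([ 0.451 , -0.0651,  0.048 ])]
top [166 239  21  21 178] [176.16292135 250.25842697] [array([0.3973, 0.2797, 0.095 ]), array([0.3978, 0.2772, 0.105 ]), array([0.395 , 0.2917, 0.048 ])]
```

View pics/topz.png

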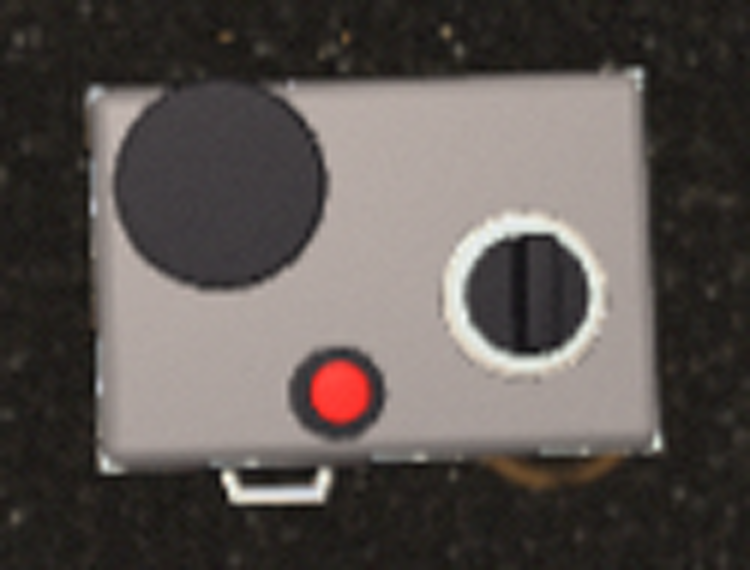

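View pics/sidez.png

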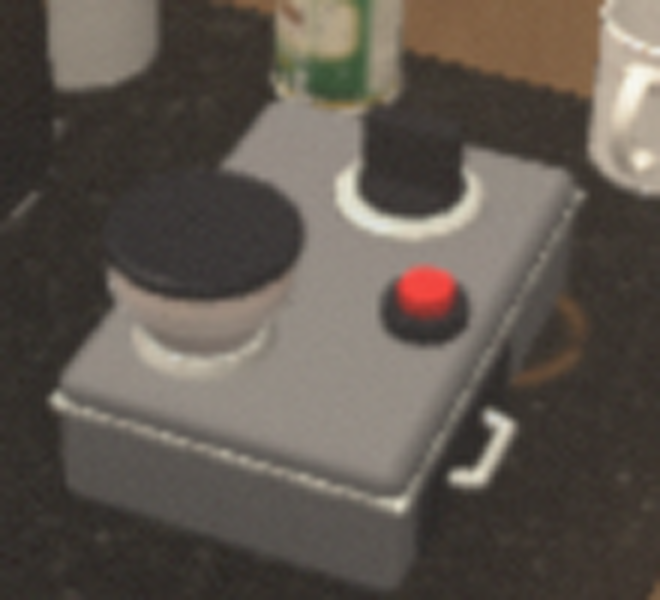

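```bash
python3 - <<'E'
from h import *
im=cv2.imread("pics/top0.png");s=cv2.imread("pics/side0.png")
ct=get_calibration("top");cs=get_calibration("side")
h=cv2.cvtColor(s,cv2.COLOR_BGR2HSV)
m=(((h[...,0]<8)|(h[...,0]>172))&(h[...,1]>170)&(h[...,2]>100)).astype(np.uint8)
k,l,st,ce=cv2.connectedComponentsWithStats(m)
for j in range(1,k):
    if st[j,4]>15: print("side",st[j],ce[j])
# collar top view: bright pixels
roi=im[195:235,315:360].min(2); mm=(roi>190).astype(np.uint8)
cn,_=cv2.findContours(mm,cv2.RETR_EXTERNAL,cv2.CHAIN_APPROX_NONE);c=max(cn,key=len)
e=cv2.fitEllipse(c);u,v=e[0][0]+315,e[0][1]+195;print("collar",u,v,e,onz(ct,u,v,.089))
hop=cv2.inRange(im[170:220,262:310],(0,0,0),(85,85,85))
cn,_=cv2.findContours(hop,cv2.RETR_EXTERNAL,cv2.CHAIN_APPROX_NONE)
e=cv2.fitEllipse(cv2.convexHull(max(cn,key=cv2.contourArea)));print("hopper",e,onz(ct,e[0][0]+262,e[0][1]+170,.15))
# deck corners (zoom coords)
for a in [(95,92),(637,75),(657,445),(108,465)]:
    print(onz(ct,250+a[0]/6,165+a[1]/6,.085).round(4))
for n,(u,v) in dict(mug=(411,240),tin=(410,165)).items(): print(n,onz(ct,u,v,.1).round(3))
print(onz(ct,418,270,0),onz(ct,450,283,.2))
E
```

```text
side [307 195   8   7  43] [310.60465116 198.09302326]
side [255 308  26  27 412] [268.41990291 319.41747573]
collar 336.6441307067871 213.41790771484375 ((21.64413070678711, 18.41790771484375), (25.114490509033203, 25.611000061035156), 111.29078674316406) [ 0.49526147 -0.14286127  0.089     ]
hopper ((17.746746063232422, 18.801668167114258), (51.681739807128906, 70.16421508789062), 41.681495666503906) [0.55372681 0.00953615 0.15      ]
[0.5838 0.046  0.085 ]
[ 0.5923 -0.1969  0.085 ]
[ 0.427  -0.2039  0.085 ]
[0.4177 0.0395 0.085 ]
mug [ 0.425 -0.336  0.1  ]
tin [ 0.624 -0.337  0.1  ]
[ 0.33757613 -0.39001924  0.        ] [ 0.32709359 -0.38977071  0.2       ]
```

```bash
python3 -m creep '[[[0.004,0.036,0.003,-0.03,1],[0.004,0.036,0.003,-0.03,1],[0.004,0.036,0.003,-0.03,1],[0.004,0.036,0.003,-0.03,1],[0.004,0.036,0.003,-0.03,1],[0.004,0.036,0.003,-0.03,1],[0.004,0.036,0.003,-0.03,1],[0.004,0.036,0.003,-0.03,1]]]'
```

```text
clock: 0.82
ee_pos: [0.2205, -0.3059, 0.263]
ee_rot: [-1.571, 0.001, -1.506]
wrist_force: [-0.1, -0.5, 0.3]
gripper_width: 0.0856
```

```bash
python3 -m creep '[[[0.0275,0.020,-0.002,-0.005,1],[0.0275,0.020,-0.002,-0.005,1],[0.0275,0.020,-0.002,-0.005,1],[0.0275,0.020,-0.002,-0.005,1],[0.0275,0.020,-0.002,-0.005,1],[0.0275,0.020,-0.002,-0.005,1],[0.0275,0.020,-0.002,-0.005,1],[0.0275,0.020,-0.002,-0.005,1]]]'; python3 - <<'E'
from h import *
c=get_calibration("wrist");R=c["view"][:3,:3];print("cam",-R.T@c["view"][:3,3],R[2])
im=camera("wrist");cv2.imwrite("pics/w1.png",im);o=get_obs();print(o["ee_pos"],o["ee_rot"],o["joint_positions"],o["ft_torque"],o["wrist_force"])
np.save("w1cal.npy",c,allow_pickle=True)
print(proj(c,[.4953,-.1429,.089]))
E
```

```text
clock: 1.48
ee_pos: [0.4417, -0.1463, 0.247]
ee_rot: [-1.571, -0.0, -1.544]
wrist_force: [-0.8, -0.3, 0.7]
gripper_width: 0.0856
cam [ 0.51823442 -0.14357909  0.38234052] [-0.2971512  -0.00814564 -0.95479569]
[ 0.44618691 -0.14336223  0.24709531] [-1.56537258  0.0032372  -1.54215808] [-0.40730324 -0.00980396  1.98304105  0.00568692  1.16481185  1.13262697] [ 0.04880046 -0.16266084 -0.04716812] [ 3.58732405  0.47826821 -0.71445598]
[277.32683983 131.69265786]
```

View pics/w1.png

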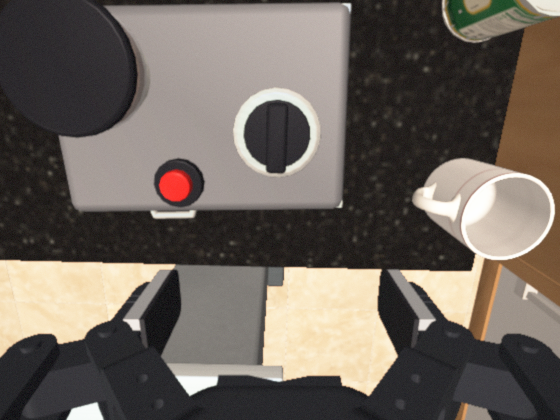

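The wrist view is clear: collar centre at about (277,132), bar running almost vertically in the image, button at (175,185). I'll take precise measurements from it now.

```bash
cat > meas.py <<'E'
from h import *
def meas(im,c,name):
    g=im.min(2); z=np.array([.4953,-.1429,.089]); u0,v0=proj(c,z).astype(int)
    x0,y0=max(u0-70,0),max(v0-70,0)
    m=(g[y0:v0+70,x0:u0+70]>195).astype(np.uint8)
    cn,_=cv2.findContours(m,cv2.RETR_EXTERNAL,cv2.CHAIN_APPROX_NONE);q=max(cn,key=cv2.contourArea)
    P=np.array([onz(c,a[0][0]+x0,a[0][1]+y0,.090)[:2] for a in q])
    (cx,cy),r=cv2.minEnclosingCircle((P*1000).astype(np.float32));print("collar",cx,cy,r, P.mean(0), "ell",cv2.fitEllipse((P*1000).astype(np.float32)))
    h=cv2.cvtColor(im,cv2.COLOR_BGR2HSV)
    m=(((h[...,0]<8)|(h[...,0]>172))&(h[...,1]>200)&(h[...,2]>190)).astype(np.uint8)
    k,l,st,ce=cv2.connectedComponentsWithStats(m);j=1+np.argmax(st[1:,4]);print("red",st[j],ce[j],[onz(c,*ce[j],zz).round(4) for zz in (.1,.105,.11)])
    cr=im[v0-60:v0+60,u0-60:u0+60];cr=np.clip(cr.astype(float)*2.2,0,255).astype(np.uint8)
    cv2.imwrite(f"pics/{name}.png",cv2.resize(cr,None,fx=5,fy=5,interpolation=cv2.INTER_CUBIC));print("crop origin",u0-60,v0-60)
E
python3 - <<'E'
from meas import *
c=np.load("w1cal.npy",allow_pickle=True).item();meas(cv2.imread("pics/w1.png"),c,"w1z")
E
```

```text
collar 494.70953369140625 -141.3983154296875 35.867305755615234 [ 0.4973967 -0.1416149] ell ((494.4320983886719, -141.54592895507812), (65.44597625732422, 66.43732452392578), 70.06346893310547)
red [159 171  31  30 645] [174.05271318 186.31937984] [array([ 0.4482, -0.0561,  0.1   ]), array([ 0.4494, -0.0576,  0.105 ]), array([ 0.4506, -0.0592,  0.11  ])]
crop origin 217 71
```

View pics/w1z.png

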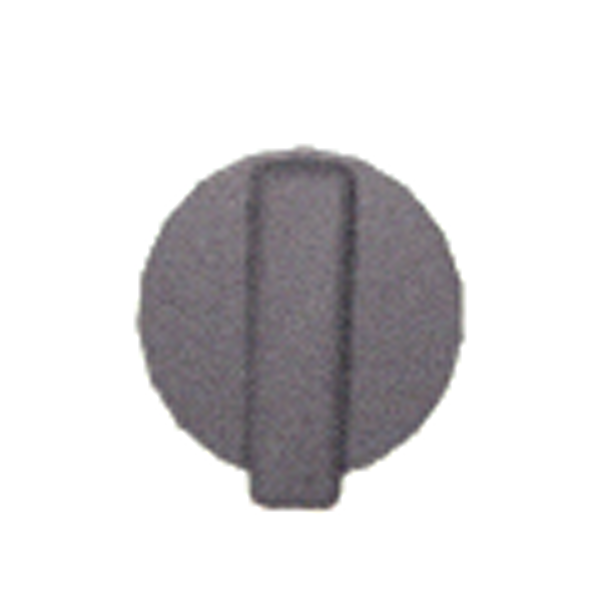

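```bash
python3 - <<'E'
from h import *
c=np.load("w1cal.npy",allow_pickle=True).item()
f=lambda a:onz(c,217+a[0]/5,71+a[1]/5,.136)[:2]
P=[f(a) for a in [(264,185),(252,470),(352,185),(342,470)]]
print(P)
for a,b in((0,1),(2,3)):
    d=P[a]-P[b];print(np.arctan2(d[1],d[0]))
print("width",P[0]-P[2],P[1]-P[3])
print("ends",f((305,160)),f((298,505)), (f((305,160))+f((298,505)))/2)
E
```

```text
[array([ 0.5149381 , -0.13735306]), array([ 0.47499187, -0.13638697]), array([ 0.5152762 , -0.14958747]), array([ 0.47535517, -0.14952801])]
-0.024179941452418526
-0.0014895757452658197
width [-0.0003381   0.01223441] [-0.0003633   0.01314103]
ends [ 0.51841344 -0.142964  ] [ 0.47000061 -0.14323634] [ 0.49420702 -0.14310017]
```

```bash
python3 -m creep '[[[0.005,0,-0.003,-0.005,1],[0.005,0,-0.005,-0.005,1],[0.005,0,-0.006,-0.005,1],[0.005,0,-0.006,-0.005,1],[0.005,0,-0.006,-0.005,1],[0.005,0,-0.006,-0.005,1],[0,0,-0.0,-0.005,1],[0,0,0,-0.005,1]]]'; python3 - <<'E'
from meas import *
c=get_calibration("wrist");im=camera("wrist");cv2.imwrite("pics/w2.png",im)
for i in range(2):
    o=get_obs();print(o["clock"],o["ee_pos"],o["ee_rot"],o["ft_torque"],o["wrist_force"],o["joint_torque"][5])
meas(im,c,"w2z");np.save("w2cal.npy",c,allow_pickle=True)
E
```

```text
clock: 2.2
ee_pos: [0.4703, -0.1481, 0.2146]
ee_rot: [-1.572, 0.001, -1.585]
wrist_force: [0.5, 0.0, -0.3]
gripper_width: 0.0856
2.25 [ 0.47043937 -0.1480541   0.21499684] [-1.57161769e+00  2.59997593e-04 -1.58514450e+00] [ 0.04580494 -0.01517925 -0.04394729] [0.2369672  0.67099385 0.60853078] 0.011372408189345151
2.25 [ 0.47043937 -0.1480541   0.21499684] [-1.57161769e+00  2.59997593e-04 -1.58514450e+00] [ 0.04580494 -0.01517925 -0.04394729] [0.2369672  0.67099385 0.60853078] 0.011372408189345151
collar 494.79827880859375 -141.33709716796875 36.16853713989258 [ 0.49720121 -0.14205612] ell ((493.8505554199219, -141.5998992919922), (65.95874786376953, 67.2916488647461), 74.15635681152344)
red [148 220  32  33 690] [164.29275362 236.31304348] [array([ 0.4475, -0.0564,  0.1   ]), array([ 0.4495, -0.0582,  0.105 ]), array([ 0.4515, -0.06  ,  0.11  ])]
crop origin 212 112
```

View pics/w2z.png

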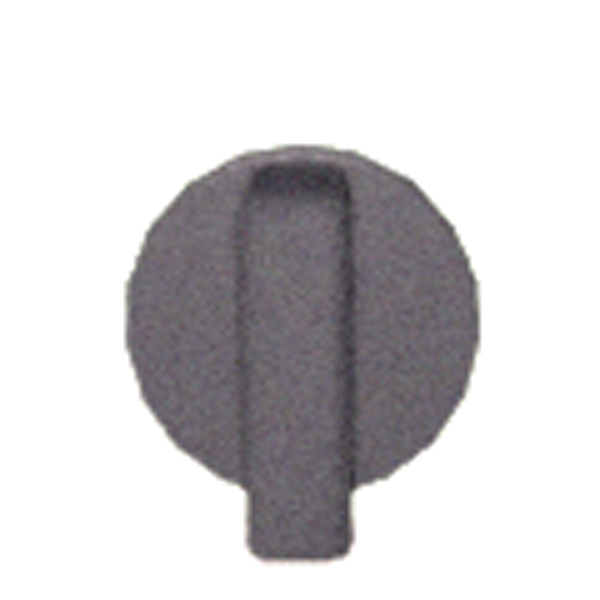

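```bash
python3 - <<'E'
from h import *
c=np.load("w2cal.npy",allow_pickle=True).item()
f=lambda a:onz(c,212+a[0]/5,112+a[1]/5,.136)[:2]
im=cv2.imread("pics/w2z.png").astype(float).mean(2); im=cv2.GaussianBlur(im,(9,9),0)
for y in (220,280,340,400,440):
    r=im[y]; l=200+np.argmin(r[200:280]); rr=320+np.argmin(r[320:390]); print(y,l,rr)
P=[f(a) for a in [(246,540),(352,540)]];print("near corners",P)
for a,b in (((249,190),(248,540)),((352,190),(352,540))):
    d=f(a)-f(b);print(np.arctan2(d[1],d[0]))
print("ends",f((300,190)),f((300,560)), f((300,165)))
E
```

```text
220 246 346
280 240 349
340 244 346
400 243 348
440 245 351
near corners [array([ 0.47263544, -0.13556406]), array([ 0.47244493, -0.14969094])]
-0.03160808708032232
-0.010619325184511615
ends [ 0.51888817 -0.14367715] [ 0.46970671 -0.14270497] [ 0.52198282 -0.14373832]
```

```bash
python3 -m creep '[[[0.006,0.001,-0.007,0,1],[0.006,0.001,-0.013,0,1],[0.006,0.001,-0.014,0,1],[0.006,0.001,-0.014,0,1],[0,0.001,-0.014,0,1],[0,0,-0.014,0,1],[0,0,-0.014,0,1],[0,0,-0.009,0,1]]]' 30; python3 -m creep '[[[0,0,0,0,0],[0,0,0,0,0],[0,0,0,0,0],[0,0,0,0,0],[0,0,0,0,0],[0,0,0,0,0],[0,0,0,0,0],[0,0,0,0,0]]]' 30;  cat > s.py <<'E'
from rig import get_obs
o=get_obs();print("T",o["clock"].round(2) if hasattr(o["clock"],"round") else o["clock"],"yaw",o["ee_rot"][2].round(4),"tau",o["ft_torque"].round(3),"j6t",round(o["joint_torque"][5],3),"F",o["wrist_force"].round(1),"w",round(o["gripper_width"],4),"pos",o["ee_pos"].round(4))
E
python3 s.py
```

```text
clock: 2.92
ee_pos: [0.4943, -0.1425, 0.1148]
ee_rot: [-1.572, 0.001, -1.584]
wrist_force: [0.0, -0.9, -0.2]
gripper_width: 0.0851
clock: 3.58
ee_pos: [0.4954, -0.1431, 0.1172]
ee_rot: [-1.569, -0.001, -1.584]
wrist_force: [-0.2, 1.3, 4.3]
gripper_width: 0.0143
T 3.5833 yaw -1.5838 tau [-0.004  0.146  0.071] j6t 0.046 F [-0.2  1.3  4.3] w 0.0143 pos [ 0.4954 -0.1431  0.1172]
```

```bash
python3 -m creep '[[[0,0,0.001,0,0],[0,0,0.001,0,0],[0,0,0,0.01,0],[0,0,0,0.01,0],[0,0,0,0.01,0],[0,0,0,0.01,0],[0,0,0,0,0],[0,0,0,0,0]]]' 30;python3 s.py
```

```text
clock: 4.25
ee_pos: [0.4952, -0.143, 0.1173]
ee_rot: [-1.569, -0.0, -1.544]
wrist_force: [5.5, -2.0, -9.4]
gripper_width: 0.0143
T 4.25 yaw -1.5435 tau [-0.343 -0.965  0.077] j6t 0.12 F [ 5.5 -2.  -9.4] w 0.0143 pos [ 0.4952 -0.143   0.1173]
```

```bash
python3 -m creep '[[[0.0003,0,-0.0007,0.01,0],[0.0003,0,-0.0007,0.01,0],[0,0,0,0.01,0],[0,0,0,0.01,0],[0,0,0,0.01,0],[0,0,0,0.01,0],[0,0,0,0,0],[0,0,0,0,0]]]' 30;python3 s.py
```

```text
clock: 4.92
ee_pos: [0.4954, -0.1429, 0.1173]
ee_rot: [-1.571, -0.0, -1.484]
wrist_force: [0.8, -0.4, 2.5]
gripper_width: 0.0145
T 4.9167 yaw -1.4838 tau [-0.027 -0.031  0.151] j6t 0.126 F [ 0.8 -0.4  2.5] w 0.0145 pos [ 0.4954 -0.1429  0.1173]
```

```bash
python3 -m creep '[[[0,0,0,0.01,0],[0,0,0,0.01,0],[0,0,0,0.01,0],[0,0,0,0.01,0],[0,0,0,0.01,0],[0,0,0,0.01,0],[0,0,0,0,0],[0,0,0,0,0]]]' 30;python3 s.py;python3 -m creep '[[[0,0,0,0.01,0],[0,0,0,0.01,0],[0,0,0,0.01,0],[0,0,0,0.01,0],[0,0,0,0.01,0],[0,0,0,0.01,0],[0,0,0,0,0],[0,0,0,0,0]]]' 30;python3 s.py
```

```text
clock: 5.58
ee_pos: [0.4953, -0.1427, 0.1172]
ee_rot: [-1.571, 0.0, -1.425]
wrist_force: [-0.6, 0.2, 5.8]
gripper_width: 0.0147
T 5.5833 yaw -1.4245 tau [-0.128  0.008 -0.162] j6t -0.224 F [-0.6  0.2  5.8] w 0.0147 pos [ 0.4953 -0.1427  0.1172]
clock: 6.25
ee_pos: [0.4953, -0.1426, 0.1172]
ee_rot: [-1.571, 0.0, -1.364]
wrist_force: [-1.3, 0.2, 6.1]
gripper_width: 0.0145
T 6.25 yaw -1.3639 tau [ 0.096  0.109 -0.156] j6t -0.104 F [-1.3  0.2  6.1] w 0.0145 pos [ 0.4953 -0.1426  0.1172]
```

```bash
python3 -m creep '[[[0,0,0.0004,0.01,0],[0,0,0.0004,0.01,0],[0,0,0,0.01,0],[0,0,0,0.01,0],[0,0,0,0.01,0],[0,0,0,0.01,0],[0,0,0,0,0],[0,0,0,0,0]]]' 30;python3 s.py;python3 -m creep '[[[0,0,0,0.01,0],[0,0,0,0.01,0],[0,0,0,0.01,0],[0,0,0,0.01,0],[0,0,0,0.01,0],[0,0,0,0.01,0],[0,0,0,0,0],[0,0,0,0,0]]]' 30;python3 s.py
```

```text
clock: 6.92
ee_pos: [0.4952, -0.1425, 0.1173]
ee_rot: [-1.571, 0.001, -1.304]
wrist_force: [2.8, 1.9, -4.5]
gripper_width: 0.0144
T 6.9167 yaw -1.304 tau [ 0.32  -0.579  0.019] j6t -0.04 F [ 2.8  1.9 -4.5] w 0.0144 pos [ 0.4952 -0.1425  0.1173]
clock: 7.58
ee_pos: [0.4951, -0.1425, 0.1173]
ee_rot: [-1.571, 0.001, -1.244]
wrist_force: [3.4, 3.7, -6.2]
gripper_width: 0.0142
T 7.5833 yaw -1.244 tau [ 0.592 -0.553  0.076] j6t 0.011 F [ 3.4  3.7 -6.2] w 0.0142 pos [ 0.4951 -0.1425  0.1173]
```

```bash
python3 -m creep '[[[0.0002,0.0002,-0.0004,0.013,0],[0.0002,0.0002,0,0.013,0],[0,0,0,0.013,0],[0,0,0,0.013,0],[0,0,0,0.013,0],[0,0,0,0.013,0],[0,0,0,0,0],[0,0,0,0,0]]]' 30;python3 s.py;python3 -m creep '[[[0,0,0,0.01,0],[0,0,0,0.01,0],[0,0,0,0.01,0],[0,0,0,0.01,0],[0,0,0,0.01,0],[0,0,0,0.01,0],[0,0,0,0,0],[0,0,0,0,0]]]' 30;python3 s.py
```

```text
clock: 8.25
ee_pos: [0.4952, -0.1423, 0.1173]
ee_rot: [-1.572, 0.001, -1.166]
wrist_force: [-1.2, 3.4, -1.1]
gripper_width: 0.0145
T 8.25 yaw -1.1658 tau [0.609 0.04  0.146] j6t 0.084 F [-1.2  3.4 -1.1] w 0.0145 pos [ 0.4952 -0.1423  0.1173]
clock: 8.92
ee_pos: [0.4952, -0.1422, 0.1172]
ee_rot: [-1.572, 0.001, -1.106]
wrist_force: [-2.9, 4.9, 1.6]
gripper_width: 0.0142
T 8.9167 yaw -1.1056 tau [0.808 0.438 0.079] j6t 0.074 F [-2.9  4.9  1.6] w 0.0142 pos [ 0.4952 -0.1422  0.1172]
```

```bash
python3 -m creep '[[[-0.0002,0.0003,0,0.01,0],[-0.0002,0.0003,0,0.01,0],[0,0,0,0.01,0],[0,0,0,0.01,0],[0,0,0,0.01,0],[0,0,0,0.01,0],[0,0,0,0,0],[0,0,0,0,0]]]' 30;python3 s.py;python3 -m creep '[[[0,0,0,0.01,0],[0,0,0,0.01,0],[0,0,0,0.01,0],[0,0,0,0.01,0],[0,0,0,0.01,0],[0,0,0,0.01,0],[0,0,0,0,0],[0,0,0,0,0]]]' 30;python3 s.py
```

```text
clock: 9.58
ee_pos: [0.4951, -0.142, 0.1172]
ee_rot: [-1.571, 0.0, -1.046]
wrist_force: [-3.2, 2.5, -1.3]
gripper_width: 0.0145
T 9.5833 yaw -1.0458 tau [ 0.259  0.484 -0.147] j6t -0.135 F [-3.2  2.5 -1.3] w 0.0145 pos [ 0.4951 -0.142   0.1172]
clock: 10.25
ee_pos: [0.4951, -0.1419, 0.1172]
ee_rot: [-1.571, 0.0, -0.986]
wrist_force: [-3.9, 1.7, -1.2]
gripper_width: 0.0146
T 10.25 yaw -0.9858 tau [ 0.239  0.64  -0.099] j6t -0.085 F [-3.9  1.7 -1.2] w 0.0146 pos [ 0.4951 -0.1419  0.1172]
```

```bash
python3 -m creep '[[[-0.0003,0.0001,0,0.013,0],[-0.0002,0.0001,0,0.013,0],[0,0,0,0.013,0],[0,0,0,0.013,0],[0,0,0,0.013,0],[0,0,0,0.013,0],[0,0,0,0,0],[0,0,0,0,0]]]' 30;python3 s.py
```

```text
clock: 10.92
ee_pos: [0.4949, -0.1417, 0.1172]
ee_rot: [-1.571, -0.0, -0.908]
wrist_force: [-2.3, 1.7, -4.1]
gripper_width: 0.0141
T 10.9167 yaw -0.9078 tau [ 0.197  0.395 -0.024] j6t 0.008 F [-2.3  1.7 -4.1] w 0.0141 pos [ 0.4949 -0.1417  0.1172]
```

```bash
python3 -m creep '[[[0,0,0,0.013,0],[0,0,0,0.013,0],[0,0,0,0.013,0],[0,0,0,0.013,0],[0,0,0,0.013,0],[0,0,0,0.013,0],[0,0,0,0,0],[0,0,0,0,0]]]' 30;python3 s.py
```

```text
clock: 11.58
ee_pos: [0.4948, -0.1416, 0.1173]
ee_rot: [-1.571, 0.0, -0.83]
wrist_force: [-2.7, 1.2, -0.8]
gripper_width: 0.0144
T 11.5833 yaw -0.8297 tau [0.216 0.469 0.13 ] j6t 0.082 F [-2.7  1.2 -0.8] w 0.0144 pos [ 0.4948 -0.1416  0.1173]
```

```bash
python3 -m creep '[[[-0.0002,0.0001,0,0.01,0],[-0.0002,0.0001,0,0.01,0],[0,0,0,0.01,0],[0,0,0,0.01,0],[0,0,0,0.01,0],[0,0,0,0.01,0],[0,0,0,0,0],[0,0,0,0,0]]]' 30;python3 s.py
```

```text
clock: 12.25
ee_pos: [0.4947, -0.1415, 0.1173]
ee_rot: [-1.571, -0.001, -0.77]
wrist_force: [-1.3, 0.6, -4.1]
gripper_width: 0.0142
T 12.25 yaw -0.7696 tau [0.172 0.206 0.199] j6t 0.218 F [-1.3  0.6 -4.1] w 0.0142 pos [ 0.4947 -0.1415  0.1173]
```

```bash
python3 -m creep '[[[0,0,0,0.01,0],[0,0,0,0.01,0],[0,0,0,0.01,0],[0,0,0,0.01,0],[0,0,0,0.01,0],[0,0,0,0.01,0],[0,0,0,0,0],[0,0,0,0,0]]]' 30;python3 s.py
```

```text
clock: 12.92
ee_pos: [0.4945, -0.1414, 0.1173]
ee_rot: [-1.57, -0.0, -0.71]
wrist_force: [-0.7, 0.2, -4.7]
gripper_width: 0.0141
T 12.9167 yaw -0.7103 tau [ 0.14   0.183 -0.096] j6t -0.129 F [-0.7  0.2 -4.7] w 0.0141 pos [ 0.4945 -0.1414  0.1173]
```

```bash
python3 -m creep '[[[0,0,-0.0005,0.013,0],[0,0,0,0.013,0],[0,0,0,0.013,0],[0,0,0,0.013,0],[0,0,0,0.013,0],[0,0,0,0.013,0],[0,0,0,0,0],[0,0,0,0,0]]]' 30;python3 s.py
```

```text
clock: 13.58
ee_pos: [0.4945, -0.1414, 0.1172]
ee_rot: [-1.571, 0.0, -0.632]
wrist_force: [-1.9, 3.2, 2.2]
gripper_width: 0.0145
T 13.5833 yaw -0.6318 tau [ 0.64   0.429 -0.086] j6t -0.075 F [-1.9  3.2  2.2] w 0.0145 pos [ 0.4945 -0.1414  0.1172]
```

```bash
python3 -m creep '[[[0,0,0,0.013,0],[0,0,0,0.013,0],[0,0,0,0.013,0],[0,0,0,0.013,0],[0,0,0,0.013,0],[0,0,0,0.013,0],[0,0,0,0,0],[0,0,0,0,0]]]' 30;python3 s.py
```

```text
clock: 14.25
ee_pos: [0.4944, -0.1413, 0.1172]
ee_rot: [-1.571, 0.0, -0.553]
wrist_force: [-5.2, 3.7, 7.1]
gripper_width: 0.0144
T 14.25 yaw -0.5532 tau [ 0.528  0.771 -0.047] j6t -0.003 F [-5.2  3.7  7.1] w 0.0144 pos [ 0.4944 -0.1413  0.1172]
```

```bash
python3 -m creep '[[[-0.0002,0.0002,0.0004,0.013,0],[-0.0002,0.0002,0.0002,0.013,0],[0,0,0,0.013,0],[0,0,0,0.013,0],[0,0,0,0.013,0],[0,0,0,0.013,0],[0,0,0,0,0],[0,0,0,0,0]]]' 30;python3 s.py
```

```text
clock: 14.92
ee_pos: [0.4941, -0.1412, 0.1173]
ee_rot: [-1.571, -0.0, -0.476]
wrist_force: [-0.3, 0.9, -0.4]
gripper_width: 0.0145
T 14.9167 yaw -0.4759 tau [0.307 0.188 0.048] j6t 0.044 F [-0.3  0.9 -0.4] w 0.0145 pos [ 0.4941 -0.1412  0.1173]
```

```bash
python3 -m creep '[[[0,0,0,0.01,0],[0,0,0,0.01,0],[0,0,0,0.01,0],[0,0,0,0.01,0],[0,0,0,0.01,0],[0,0,0,0.01,0],[0,0,0,0,0],[0,0,0,0,0]]]' 30;python3 s.py
```

```text
clock: 15.58
ee_pos: [0.494, -0.1411, 0.1173]
ee_rot: [-1.571, -0.0, -0.416]
wrist_force: [-0.8, 0.4, -2.8]
gripper_width: 0.0147
T 15.5833 yaw -0.4158 tau [0.208 0.145 0.134] j6t 0.112 F [-0.8  0.4 -2.8] w 0.0147 pos [ 0.494  -0.1411  0.1173]
```

```bash
python3 -m creep '[[[0,0,0,0.01,0],[0,0,0,0.01,0],[0,0,0,0.01,0],[0,0,0,0.01,0],[0,0,0,0.01,0],[0,0,0,0.01,0],[0,0,0,0,0],[0,0,0,0,0]]]' 30;python3 s.py
```

```text
clock: 16.25
ee_pos: [0.4939, -0.141, 0.1173]
ee_rot: [-1.571, 0.0, -0.356]
wrist_force: [-1.4, 1.3, -2.7]
gripper_width: 0.0142
T 16.25 yaw -0.3562 tau [0.117 0.186 0.032] j6t -0.011 F [-1.4  1.3 -2.7] w 0.0142 pos [ 0.4939 -0.141   0.1173]
```

```bash
python3 -m creep '[[[0,0,0,0.01,0],[0,0,0,0.01,0],[0,0,0,0.01,0],[0,0,0,0.01,0],[0,0,0,0.01,0],[0,0,0,0.01,0],[0,0,0,0,0],[0,0,0,0,0]]]' 30;python3 s.py
```

```text
clock: 16.92
ee_pos: [0.4937, -0.141, 0.1172]
ee_rot: [-1.571, 0.001, -0.297]
wrist_force: [-2.4, 0.4, -3.3]
gripper_width: 0.0142
T 16.9167 yaw -0.2967 tau [ 0.029  0.23  -0.522] j6t -0.552 F [-2.4  0.4 -3.3] w 0.0142 pos [ 0.4937 -0.141   0.1172]
```

The torque has jumped to -0.55 N m, well above a click, so this looks like the stop. Before moving again I'll take a wrist picture to check that the bar hasn't slipped in the pads.

```bash
python3 - <<'E'
from h import *
im=camera("wrist");cv2.imwrite("pics/w3.png",im)
E
python3 s.py
```

```text
T 16.9667 yaw -0.2967 tau [-0.03   0.229 -0.585] j6t -0.555 F [-2.4  1.1 -2.5] w 0.0145 pos [ 0.4938 -0.141   0.1173]
```

View pics/w3.png

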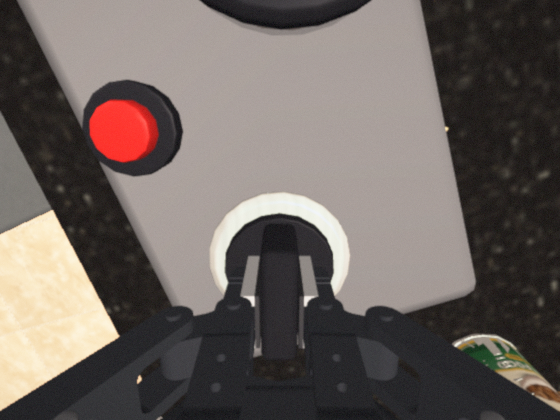

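The bar sits squarely in the pads, so the knob turned with the tool. A steady -0.57 N m is above any click (at most 0.35) and below the 0.8 strain limit, so this is the stop. Negative torque is therefore resistance when turning anticlockwise. The sharp notch crossings were near -0.745, -1.085 and -1.455. I'm now going back clockwise and counting.

```bash
python3 -m creep '[[[0,0,0,-0.01,0],[0,0,0,-0.01,0],[0,0,0,-0.01,0],[0,0,0,-0.01,0],[0,0,0,-0.01,0],[0,0,0,-0.01,0],[0,0,0,0,0],[0,0,0,0,0]]]' 30;python3 s.py; python3 -m creep '[[[0,0,0,-0.01,0],[0,0,0,-0.01,0],[0,0,0,-0.01,0],[0,0,0,-0.01,0],[0,0,0,-0.01,0],[0,0,0,-0.01,0],[0,0,0,0,0],[0,0,0,0,0]]]' 30;python3 s.py
```

```text
clock: 17.63
ee_pos: [0.4939, -0.141, 0.1173]
ee_rot: [-1.571, 0.0, -0.356]
wrist_force: [-2.0, 1.1, -5.1]
gripper_width: 0.0148
T 17.6333 yaw -0.3557 tau [ 0.095  0.301 -0.03 ] j6t -0.04 F [-2.   1.1 -5.1] w 0.0148 pos [ 0.4939 -0.141   0.1173]
clock: 18.3
ee_pos: [0.494, -0.1411, 0.1173]
ee_rot: [-1.571, -0.0, -0.416]
wrist_force: [-1.9, 0.5, -5.5]
gripper_width: 0.0144
T 18.3 yaw -0.4164 tau [0.119 0.262 0.142] j6t 0.133 F [-1.9  0.5 -5.5] w 0.0144 pos [ 0.494  -0.1411  0.1173]
```

```bash
python3 -m creep '[[[0.0001,-0.0001,0,-0.01,0],[0.0001,-0.0001,0,-0.01,0],[0,0,0,-0.01,0],[0,0,0,-0.01,0],[0,0,0,-0.01,0],[0,0,0,-0.01,0],[0,0,0,0,0],[0,0,0,0,0]]]' 30;python3 s.py; python3 -m creep '[[[0,0,0,-0.01,0],[0,0,0,-0.01,0],[0,0,0,-0.01,0],[0,0,0,-0.01,0],[0,0,0,-0.01,0],[0,0,0,-0.01,0],[0,0,0,0,0],[0,0,0,0,0]]]' 30;python3 s.py
```

```text
clock: 18.97
ee_pos: [0.4941, -0.1411, 0.1173]
ee_rot: [-1.571, 0.0, -0.476]
wrist_force: [-2.0, 1.0, -5.0]
gripper_width: 0.0144
T 18.9667 yaw -0.4764 tau [0.281 0.353 0.159] j6t 0.128 F [-2.  1. -5.] w 0.0144 pos [ 0.4941 -0.1411  0.1173]
clock: 19.63
ee_pos: [0.4943, -0.1412, 0.1173]
ee_rot: [-1.571, -0.0, -0.536]
wrist_force: [-1.7, 0.9, -5.3]
gripper_width: 0.0142
T 19.6333 yaw -0.5362 tau [0.147 0.219 0.039] j6t 0.013 F [-1.7  0.9 -5.3] w 0.0142 pos [ 0.4943 -0.1412  0.1173]
```

```bash
python3 -m creep '[[[0.0001,-0.0001,-0.0002,-0.013,0],[0.0001,-0.0001,-0.0002,-0.013,0],[0,0,0,-0.013,0],[0,0,0,-0.013,0],[0,0,0,-0.013,0],[0,0,0,-0.013,0],[0,0,0,0,0],[0,0,0,0,0]]]' 30;python3 s.py; python3 -m creep '[[[0,0,0,-0.013,0],[0,0,0,-0.013,0],[0,0,0,-0.013,0],[0,0,0,-0.013,0],[0,0,0,-0.013,0],[0,0,0,-0.013,0],[0,0,0,0,0],[0,0,0,0,0]]]' 30;python3 s.py
```

```text
clock: 20.3
ee_pos: [0.4944, -0.1413, 0.1173]
ee_rot: [-1.571, 0.0, -0.614]
wrist_force: [-2.2, 4.3, -3.4]
gripper_width: 0.0148
T 20.3 yaw -0.6143 tau [ 0.73   0.362 -0.108] j6t -0.068 F [-2.2  4.3 -3.4] w 0.0148 pos [ 0.4944 -0.1413  0.1173]
clock: 20.97
ee_pos: [0.4946, -0.1415, 0.1173]
ee_rot: [-1.571, -0.0, -0.693]
wrist_force: [-3.0, 3.7, 0.8]
gripper_width: 0.0145
T 20.9667 yaw -0.6929 tau [ 0.66   0.588 -0.182] j6t -0.138 F [-3.   3.7  0.8] w 0.0145 pos [ 0.4946 -0.1415  0.1173]
```

```bash
python3 -m creep '[[[0.0001,-0.0001,0,-0.013,0],[0.0001,-0.0001,0,-0.013,0],[0,0,0,-0.013,0],[0,0,0,-0.013,0],[0,0,0,-0.013,0],[0,0,0,-0.013,0],[0,0,0,0,0],[0,0,0,0,0]]]' 30;python3 s.py; python3 -m creep '[[[0,0,0,-0.013,0],[0,0,0,-0.013,0],[0,0,0,-0.013,0],[0,0,0,-0.013,0],[0,0,0,-0.013,0],[0,0,0,-0.013,0],[0,0,0,0,0],[0,0,0,0,0]]]' 30;python3 s.py
```

```text
clock: 21.63
ee_pos: [0.4947, -0.1415, 0.1172]
ee_rot: [-1.571, -0.0, -0.77]
wrist_force: [-2.6, 4.6, 1.4]
gripper_width: 0.0146
T 21.6333 yaw -0.7698 tau [0.667 0.629 0.127] j6t 0.11 F [-2.6  4.6  1.4] w 0.0146 pos [ 0.4947 -0.1415  0.1172]
clock: 22.3
ee_pos: [0.4949, -0.1417, 0.1172]
ee_rot: [-1.57, -0.0, -0.848]
wrist_force: [-3.0, 3.9, 1.7]
gripper_width: 0.0145
T 22.3 yaw -0.8483 tau [0.749 0.639 0.067] j6t 0.102 F [-3.   3.9  1.7] w 0.0145 pos [ 0.4949 -0.1417  0.1172]
```

```bash
python3 -m creep '[[[0.0001,-0.0001,0,-0.013,0],[0.0001,-0.0001,0,-0.013,0],[0,0,0,-0.013,0],[0,0,0,-0.013,0],[0,0,0,-0.013,0],[0,0,0,-0.013,0],[0,0,0,0,0],[0,0,0,0,0]]]' 30;python3 s.py; python3 -m creep '[[[0,0,0,-0.013,0],[0,0,0,-0.013,0],[0,0,0,-0.013,0],[0,0,0,-0.013,0],[0,0,0,-0.013,0],[0,0,0,-0.013,0],[0,0,0,0,0],[0,0,0,0,0]]]' 30;python3 s.py
```

```text
clock: 22.97
ee_pos: [0.495, -0.1418, 0.1172]
ee_rot: [-1.57, -0.0, -0.927]
wrist_force: [-3.4, 2.5, 3.4]
gripper_width: 0.0141
T 22.9667 yaw -0.9268 tau [0.745 0.764 0.066] j6t -0.008 F [-3.4  2.5  3.4] w 0.0141 pos [ 0.495  -0.1418  0.1172]
clock: 23.63
ee_pos: [0.4951, -0.1419, 0.1172]
ee_rot: [-1.57, -0.0, -1.005]
wrist_force: [-2.6, 4.3, 3.0]
gripper_width: 0.0145
T 23.6333 yaw -1.0051 tau [ 0.545  0.479 -0.051] j6t -0.09 F [-2.6  4.3  3. ] w 0.0145 pos [ 0.4951 -0.1419  0.1172]
```

```bash
python3 -m creep '[[[0,0,0,-0.013,0],[0,0,0,-0.013,0],[0,0,0,-0.013,0],[0,0,0,-0.013,0],[0,0,0,-0.013,0],[0,0,0,-0.013,0],[0,0,0,0,0],[0,0,0,0,0]]]' 30;python3 s.py; python3 -m creep '[[[0,0,0,-0.013,0],[0,0,0,-0.013,0],[0,0,0,-0.013,0],[0,0,0,-0.013,0],[0,0,0,-0.013,0],[0,0,0,-0.013,0],[0,0,0,0,0],[0,0,0,0,0]]]' 30;python3 s.py
```

```text
clock: 24.3
ee_pos: [0.4952, -0.1421, 0.1172]
ee_rot: [-1.57, -0.001, -1.082]
wrist_force: [-2.8, 3.7, 3.2]
gripper_width: 0.0146
T 24.3 yaw -1.0821 tau [ 0.545  0.428 -0.06 ] j6t -0.099 F [-2.8  3.7  3.2] w 0.0146 pos [ 0.4952 -0.1421  0.1172]
clock: 24.97
ee_pos: [0.4952, -0.1422, 0.1172]
ee_rot: [-1.57, -0.001, -1.16]
wrist_force: [-1.1, 1.1, 1.6]
gripper_width: 0.0147
T 24.9667 yaw -1.1601 tau [0.236 0.216 0.127] j6t 0.124 F [-1.1  1.1  1.6] w 0.0147 pos [ 0.4952 -0.1422  0.1172]
```

```bash
python3 -m creep '[[[0.0001,-0.0001,0,-0.013,0],[0.0001,-0.0001,0,-0.013,0],[0,0,0,-0.013,0],[0,0,0,-0.013,0],[0,0,0,-0.013,0],[0,0,0,-0.013,0],[0,0,0,0,0],[0,0,0,0,0]]]' 30;python3 s.py; python3 -m creep '[[[0,0,0,-0.013,0],[0,0,0,-0.013,0],[0,0,0,-0.013,0],[0,0,0,-0.013,0],[0,0,0,-0.013,0],[0,0,0,-0.013,0],[0,0,0,0,0],[0,0,0,0,0]]]' 30;python3 s.py
```

```text
clock: 25.63
ee_pos: [0.4953, -0.1423, 0.1172]
ee_rot: [-1.57, -0.001, -1.239]
wrist_force: [-2.1, 0.6, 4.0]
gripper_width: 0.0144
T 25.6333 yaw -1.2386 tau [-0.062  0.305 -0.019] j6t 0.02 F [-2.1  0.6  4. ] w 0.0144 pos [ 0.4953 -0.1423  0.1172]
clock: 26.3
ee_pos: [0.4953, -0.1425, 0.1172]
ee_rot: [-1.57, -0.001, -1.316]
wrist_force: [-2.1, -1.2, 3.5]
gripper_width: 0.0144
T 26.3 yaw -1.3164 tau [-0.116  0.282 -0.029] j6t -0.038 F [-2.1 -1.2  3.5] w 0.0144 pos [ 0.4953 -0.1425  0.1172]
```

```bash
python3 -m creep '[[[0,0,0,-0.013,0],[0,0,0,-0.013,0],[0,0,0,-0.013,0],[0,0,0,-0.013,0],[0,0,0,-0.013,0],[0,0,0,-0.013,0],[0,0,0,0,0],[0,0,0,0,0]]]' 30;python3 s.py; python3 -m creep '[[[0,0,0,-0.01,0],[0,0,0,-0.01,0],[0,0,0,-0.01,0],[0,0,0,-0.01,0],[0,0,0,-0.01,0],[0,0,0,-0.01,0],[0,0,0,0,0],[0,0,0,0,0]]]' 30;python3 s.py
```

```text
clock: 26.97
ee_pos: [0.4954, -0.1426, 0.1172]
ee_rot: [-1.57, -0.001, -1.395]
wrist_force: [-1.6, -2.3, 3.1]
gripper_width: 0.0144
T 26.9667 yaw -1.3945 tau [-0.489  0.116 -0.11 ] j6t -0.114 F [-1.6 -2.3  3.1] w 0.0144 pos [ 0.4954 -0.1426  0.1172]
clock: 27.63
ee_pos: [0.4954, -0.1427, 0.1172]
ee_rot: [-1.57, -0.001, -1.454]
wrist_force: [-2.1, -5.8, 5.6]
gripper_width: 0.0144
T 27.6333 yaw -1.4535 tau [-0.989  0.244  0.032] j6t 0.032 F [-2.1 -5.8  5.6] w 0.0144 pos [ 0.4954 -0.1427  0.1172]
```

Third click, at N4 (about -1.45). I'll take fine steps from here to N5.

```bash
python3 -m creep '[[[0,-0.0003,0.0002,-0.01,0],[0,-0.0003,0.0002,-0.01,0],[0,0,0,-0.01,0],[0,0,0,-0.01,0],[0,0,0,-0.01,0],[0,0,0,-0.01,0],[0,0,0,0,0],[0,0,0,0,0]]]' 30;python3 s.py; python3 -m creep '[[[0,0,0,-0.01,0],[0,0,0,-0.01,0],[0,0,0,-0.01,0],[0,0,0,-0.01,0],[0,0,0,-0.01,0],[0,0,0,-0.01,0],[0,0,0,0,0],[0,0,0,0,0]]]' 30;python3 s.py
```

```text
clock: 28.3
ee_pos: [0.4954, -0.1428, 0.1173]
ee_rot: [-1.57, -0.001, -1.514]
wrist_force: [2.5, -5.4, 0.1]
gripper_width: 0.0149
T 28.3 yaw -1.5142 tau [-0.85  -0.166  0.263] j6t 0.29 F [ 2.5 -5.4  0.1] w 0.0149 pos [ 0.4954 -0.1428  0.1173]
clock: 28.97
ee_pos: [0.4954, -0.1429, 0.1172]
ee_rot: [-1.57, -0.001, -1.575]
wrist_force: [0.9, -4.4, -0.0]
gripper_width: 0.0145
T 28.9667 yaw -1.575 tau [-1.05  -0.317  0.037] j6t 0.069 F [ 0.9 -4.4 -0. ] w 0.0145 pos [ 0.4954 -0.1429  0.1172]
```

```bash
python3 -m creep '[[[0,0,0,-0.01,0],[0,0,0,-0.01,0],[0,0,0,-0.01,0],[0,0,0,-0.01,0],[0,0,0,-0.01,0],[0,0,0,-0.01,0],[0,0,0,0,0],[0,0,0,0,0]]]' 30;python3 s.py; python3 -m creep '[[[0,0,0,-0.005,0],[0,0,0,-0.005,0],[0,0,0,-0.005,0],[0,0,0,-0.005,0],[0,0,0,-0.005,0],[0,0,0,-0.005,0],[0,0,0,0,0],[0,0,0,0,0]]]' 30;python3 s.py
```

```text
clock: 29.63
ee_pos: [0.4954, -0.1431, 0.1173]
ee_rot: [-1.57, -0.001, -1.635]
wrist_force: [1.0, -5.8, 1.3]
gripper_width: 0.0142
T 29.6333 yaw -1.6351 tau [-1.071 -0.041  0.015] j6t 0.009 F [ 1.  -5.8  1.3] w 0.0142 pos [ 0.4954 -0.1431  0.1173]
clock: 30.3
ee_pos: [0.4953, -0.1431, 0.1172]
ee_rot: [-1.57, -0.001, -1.665]
wrist_force: [2.2, -4.5, -1.7]
gripper_width: 0.0146
T 30.3 yaw -1.6652 tau [-1.099 -0.272 -0.008] j6t -0.018 F [ 2.2 -4.5 -1.7] w 0.0146 pos [ 0.4953 -0.1431  0.1172]
```

```bash
python3 -m creep '[[[0,-0.0003,0,-0.01,0],[0,-0.0003,0,-0.01,0],[0,0,0,-0.01,0],[0,0,0,-0.01,0],[0,0,0,-0.01,0],[0,0,0,-0.01,0],[0,0,0,0,0],[0,0,0,0,0]]]' 30;python3 s.py; python3 -m creep '[[[0,0,0,-0.01,0],[0,0,0,-0.01,0],[0,0,0,-0.01,0],[0,0,0,-0.01,0],[0,0,0,-0.01,0],[0,0,0,-0.01,0],[0,0,0,0,0],[0,0,0,0,0]]]' 30;python3 s.py
```

```text
clock: 30.97
ee_pos: [0.4953, -0.1433, 0.1173]
ee_rot: [-1.57, -0.0, -1.725]
wrist_force: [1.6, -4.9, 1.3]
gripper_width: 0.0143
T 30.9667 yaw -1.7249 tau [-1.108 -0.294 -0.059] j6t -0.073 F [ 1.6 -4.9  1.3] w 0.0143 pos [ 0.4953 -0.1433  0.1173]
clock: 31.63
ee_pos: [0.4952, -0.1434, 0.1173]
ee_rot: [-1.57, -0.0, -1.785]
wrist_force: [1.5, -5.6, -1.6]
gripper_width: 0.0145
T 31.6333 yaw -1.785 tau [-1.024 -0.382 -0.085] j6t -0.107 F [ 1.5 -5.6 -1.6] w 0.0145 pos [ 0.4952 -0.1434  0.1173]
```

```bash
python3 -m creep '[[[0,0,0,-0.005,0],[0,0,0,-0.005,0],[0,0,0,-0.005,0],[0,0,0,-0.005,0],[0,0,0,-0.005,0],[0,0,0,-0.005,0],[0,0,0,0,0],[0,0,0,0,0]]]' 30;python3 s.py
```

```text
clock: 32.3
ee_pos: [0.4953, -0.1435, 0.1173]
ee_rot: [-1.57, -0.0, -1.815]
wrist_force: [1.0, -5.3, -0.6]
gripper_width: 0.0142
T 32.3 yaw -1.8146 tau [-0.983 -0.341  0.005] j6t -0.02 F [ 1.  -5.3 -0.6] w 0.0142 pos [ 0.4953 -0.1435  0.1173]
```

```bash
python3 -m creep '[[[0,0,0,-0.005,0],[0,0,0,-0.005,0],[0,0,0,-0.005,0],[0,0,0,-0.005,0],[0,0,0,-0.005,0],[0,0,0,-0.005,0],[0,0,0,0,0],[0,0,0,0,0]]]' 30;python3 s.py
```

```text
clock: 32.97
ee_pos: [0.4953, -0.1435, 0.1172]
ee_rot: [-1.57, -0.001, -1.843]
wrist_force: [3.0, -5.0, -1.7]
gripper_width: 0.0142
T 32.9667 yaw -1.8431 tau [-1.009 -0.284  0.249] j6t 0.268 F [ 3.  -5.  -1.7] w 0.0142 pos [ 0.4953 -0.1435  0.1172]
```

Fourth click found: N5 is at about -1.817, with resistance rising again beyond it. I'll ease back to N5, relieve the side force and release.

```bash
python3 -m creep '[[[0.0001,-0.0003,0,0.005,0],[0.0001,-0.0003,0,0.005,0],[0,0,0,0.005,0],[0,0,0,0.005,0],[0,0,0,0.005,0],[0,0,0,0,0],[0,0,0,0,0],[0,0,0,0,0]]]' 30;python3 s.py; python3 -m creep '[[[0,0,0,0,0.2],[0,0,0,0,0.3],[0,0,0,0,0.5],[0,0,0,0,0.7],[0,0,0,0,0.9],[0,0,0,0,1],[0,0,0,0,1],[0,0,0,0,1]]]';python3 s.py
```

```text
clock: 33.63
ee_pos: [0.4952, -0.1436, 0.1173]
ee_rot: [-1.571, 0.001, -1.819]
wrist_force: [2.6, -2.4, -2.4]
gripper_width: 0.0143
T 33.6333 yaw -1.8193 tau [-0.571 -0.473  0.003] j6t 0.031 F [ 2.6 -2.4 -2.4] w 0.0143 pos [ 0.4952 -0.1436  0.1173]
clock: 34.3
ee_pos: [0.4952, -0.1438, 0.1174]
ee_rot: [-1.571, 0.0, -1.819]
wrist_force: [0.6, 0.1, -0.0]
gripper_width: 0.0853
T 34.3 yaw -1.8191 tau [-0.007 -0.001  0.052] j6t 0.0 F [ 0.6  0.1 -0. ] w 0.0853 pos [ 0.4952 -0.1438  0.1174]
```

```bash
python3 -m creep '[[[0,0,0.008,0,1],[0,0,0.016,0,1],[0,0,0.02,0,1],[0,0,0.02,0,1],[-0.01,0.005,0.02,0,1],[-0.015,0.01,0.02,0,1],[-0.01,0.01,0.01,0,1],[0,0,0,0,1]]]'; python3 - <<'E'
from meas import *
c=get_calibration("wrist");im=camera("wrist");cv2.imwrite("pics/w4.png",im)
meas(im,c,"w4z");np.save("w4cal.npy",c,allow_pickle=True)
E
python3 s.py
```

```text
clock: 34.97
ee_pos: [0.4604, -0.1182, 0.2346]
ee_rot: [-1.567, 0.0, -1.818]
wrist_force: [-0.1, 0.4, -0.3]
gripper_width: 0.0852
collar 495.11187744140625 -141.05960083007812 36.14752197265625 [ 0.4974567  -0.14259414] ell ((494.1569519042969, -141.74215698242188), (65.7936782836914, 66.673828125), 67.24363708496094)
red [199 216  30  31 627] [213.18181818 231.92663477] [array([ 0.4476, -0.0565,  0.1   ]), array([ 0.4492, -0.0579,  0.105 ]), array([ 0.4508, -0.0594,  0.11  ])]
crop origin 238 90
T 35.0167 yaw -1.8183 tau [-0.019 -0.037  0.004] j6t 0.024 F [ 0.6  0.1 -0.5] w 0.0854 pos [ 0.4607 -0.1187  0.2333]
```

View pics/w4.png

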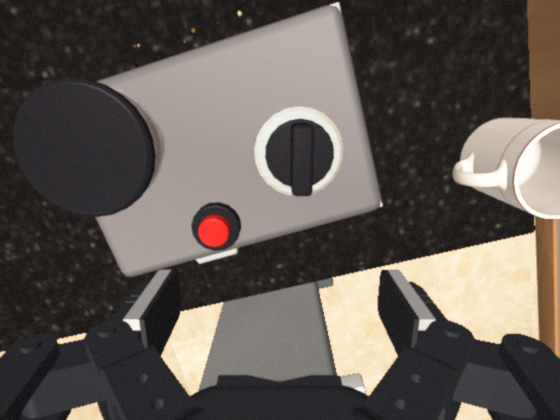

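View pics/w4z.png

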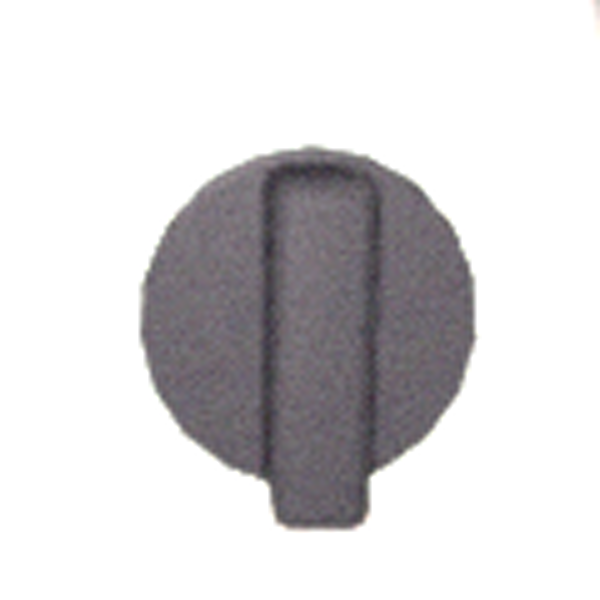

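```bash
python3 - <<'E'
from h import *
c=np.load("w4cal.npy",allow_pickle=True).item()
f=lambda a:onz(c,238+a[0]/5,90+a[1]/5,.136)[:2]
for a,b in (((270,190),(272,490)),((378,190),(370,490))):
    d=f(a)-f(b);print(np.arctan2(d[1],d[0])-np.pi/2)
A=np.zeros((3,3));B=np.zeros(3)
ob=[(np.load("w1cal.npy",allow_pickle=True).item(),174.05,186.3),(np.load("w2cal.npy",allow_pickle=True).item(),164.29,236.3),(c,213.18,231.9),(get_calibration("top"),306.19+.3,230.07+.2),(get_calibration("side"),310.6,198.1)]
for cal,u,v in ob:
    o,d=ray(cal,u,v);d/=np.linalg.norm(d);M=np.eye(3)-np.outer(d,d);A+=M;B+=M@o
p=np.linalg.solve(A,B);print(p)
for cal,u,v in ob: print(proj(cal,p)-[u,v])
E
```

```text
-1.7996377071481855
-1.815187517666296
[ 0.44999061 -0.05870756  0.10585339]
[ 0.98251485 -0.3902973 ]
[ 0.23236375 -0.19241979]
[ 0.41939254 -0.67072263]
[-0.88459901  0.09783432]
[ 0.33189775 -0.38328124]
```

Bar angle is -1.807, which matches N5 within error, so the knob stayed in its notch after release. The button top is at (0.450, -0.059, 0.106), measured from five views. Next: shut the fingers and move above it.

```bash
python3 -m creep '[[[-0.002,0.012,0,0.05,0],[-0.002,0.012,0,0.05,0],[-0.002,0.012,-0.01,0.05,0],[-0.002,0.012,-0.02,0.05,0],[-0.002,0.011,-0.02,0.05,0],[0,0,-0.02,0.05,0],[0,0,-0.02,0.05,0],[0,0,-0.004,0.05,0]]]' 40;  python3 -m creep '[[[0,0,0,0,0],[0,0,0,0,0],[0,0,0,0,0],[0,0,-0.003,0,0],[0,0,-0.003,0,0],[0,0,-0.002,0,0],[0,0,0,0,0],[0,0,0,0,0]]]'; python3 s.py; python3 - <<'E'
from h import *
cv2.imwrite("pics/w5.png",camera("wrist"));cv2.imwrite("pics/s5.png",cv2.resize(camera("side")[130:270,220:400],None,fx=4,fy=4,interpolation=cv2.INTER_CUBIC))
E
```

```text
clock: 35.68
ee_pos: [0.4474, -0.0592, 0.1332]
ee_rot: [-1.578, 0.003, -1.416]
wrist_force: [0.1, 0.1, -0.7]
gripper_width: -0.0
clock: 36.35
ee_pos: [0.4501, -0.0598, 0.1294]
ee_rot: [-1.571, 0.0, -1.419]
wrist_force: [-1.5, -0.1, 0.0]
gripper_width: -0.0
T 36.35 yaw -1.4191 tau [ 0.033  0.012 -0.023] j6t 0.001 F [-1.5 -0.1  0. ] w -0.0 pos [ 0.4501 -0.0598  0.1294]
```

View pics/w5.png

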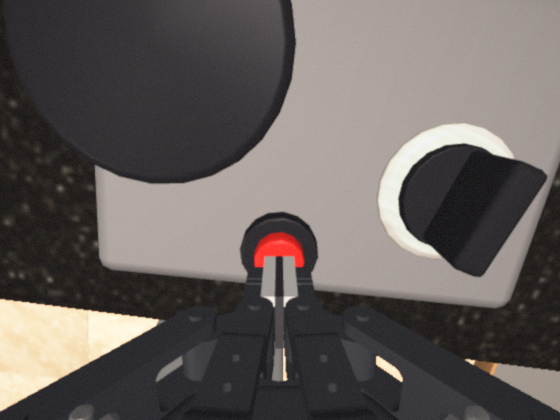

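View pics/s5.png

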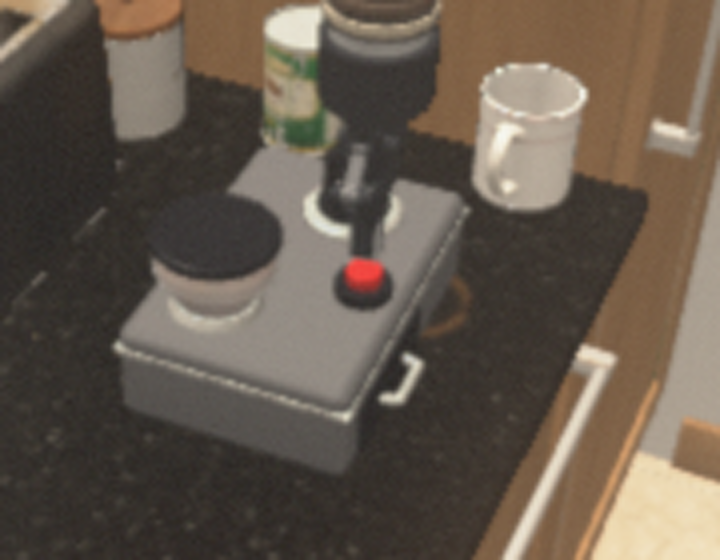

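Fingers are centred over the button: the wrist view shows the tips at (280,265) over the red cap at (279,250). Pressing down slowly.

```bash
python3 -m creep '[[[0,0,-0.004,0,0],[0,0,-0.004,0,0],[0,0,-0.003,0,0],[0,0,-0.002,0,0],[0,0,-0.001,0,0],[0,0,-0.001,0,0],[0,0,0,0,0],[0,0,0,0,0]]]'; python3 -m creep '[[[0,0,-0.001,0,0],[0,0,-0.001,0,0],[0,0,0,0,0],[0,0,0,0,0],[0,0,0,0,0],[0,0,0,0,0],[0,0,0,0,0],[0,0,0,0,0]]]'; python3 s.py
```

```text
clock: 37.12
ee_pos: [0.4501, -0.0598, 0.1145]
ee_rot: [-1.571, 0.0, -1.419]
wrist_force: [-2.1, 0.6, 3.7]
gripper_width: 0.0002
clock: 37.78
ee_pos: [0.4501, -0.0598, 0.1123]
ee_rot: [-1.571, 0.0, -1.419]
wrist_force: [-1.9, 1.3, 4.2]
gripper_width: 0.0001
T 37.7833 yaw -1.419 tau [0.142 0.404 0.023] j6t 0.0 F [-1.9  1.3  4.2] w 0.0001 pos [ 0.4501 -0.0598  0.1123]
```

```bash
python3 -m creep '[[[0,0,-0.001,0,0],[0,0,-0.001,0,0],[0,0,0,0,0],[0,0,0,0,0],[0,0,0,0,0],[0,0,0,0,0],[0,0,0,0,0],[0,0,0,0,0]]]'; python3 s.py
```

```text
clock: 38.45
ee_pos: [0.4502, -0.0598, 0.1118]
ee_rot: [-1.572, 0.0, -1.419]
wrist_force: [-6.2, 0.8, 15.7]
gripper_width: 0.0
T 38.45 yaw -1.4189 tau [ 0.186  1.126 -0.062] j6t 0.0 F [-6.2  0.8 15.7] w 0.0 pos [ 0.4502 -0.0598  0.1118]
```

```bash
python3 -m creep '[[[0,0,-0.001,0,0],[0,0,0,0,0],[0,0,0,0,0],[0,0,0,0,0],[0,0,0,0,0],[0,0,0,0,0],[0,0,0,0,0],[0,0,0,0,0]]]'; python3 s.py;  python3 - <<'E'
from h import *
im=camera("wrist");cv2.imwrite("pics/w6.png",cv2.resize(im[180:320,180:380],None,fx=4,fy=4,interpolation=cv2.INTER_CUBIC));cv2.imwrite("pics/s6.png",cv2.resize(camera("side")[150:240,260:360],None,fx=6,fy=6,interpolation=cv2.INTER_CUBIC))
E
```

```text
clock: 39.12
ee_pos: [0.4502, -0.0598, 0.1117]
ee_rot: [-1.572, 0.0, -1.419]
wrist_force: [-8.9, 2.0, 23.0]
gripper_width: 0.0001
T 39.1167 yaw -1.4188 tau [ 0.355  1.534 -0.053] j6t -0.0 F [-8.9  2.  23. ] w 0.0001 pos [ 0.4502 -0.0598  0.1117]
```

View pics/w6.png

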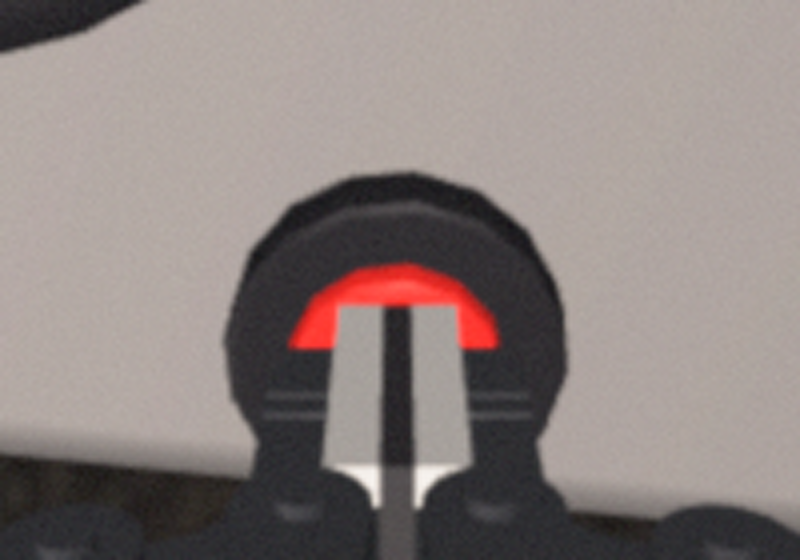

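View pics/s6.png

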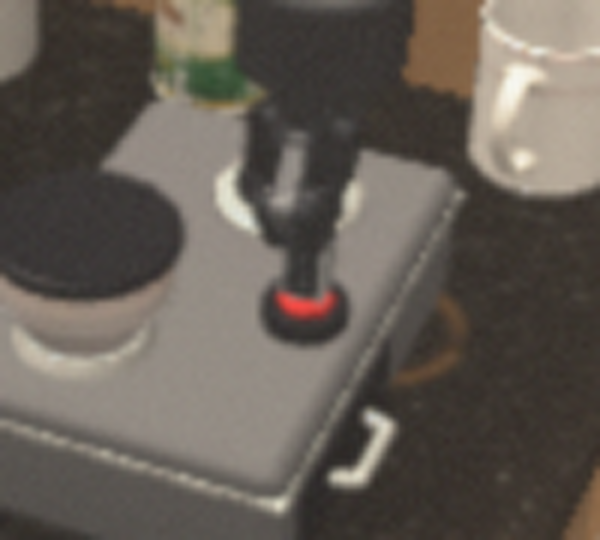

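```bash
python3 - <<'E'
import cv2,numpy as np
a=cv2.imread("pics/w6.png");a=a[200:440,200:600]
cv2.imwrite("pics/w6z.png",cv2.resize(a,None,fx=2,fy=2,interpolation=cv2.INTER_CUBIC))
b=cv2.imread("pics/w5.png")[205:275,235:325];cv2.imwrite("pics/w5z.png",cv2.resize(b,None,fx=8,fy=8,interpolation=cv2.INTER_CUBIC))
E
```

```text
(no output)
```

View pics/w6z.png

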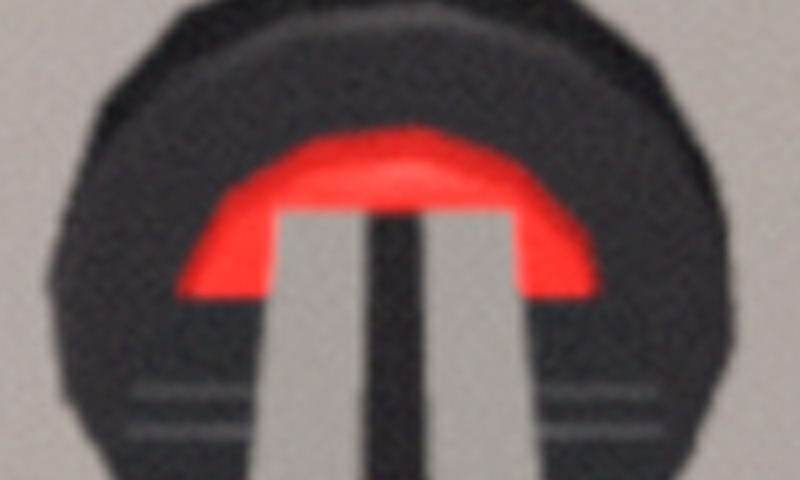

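View pics/w5z.png

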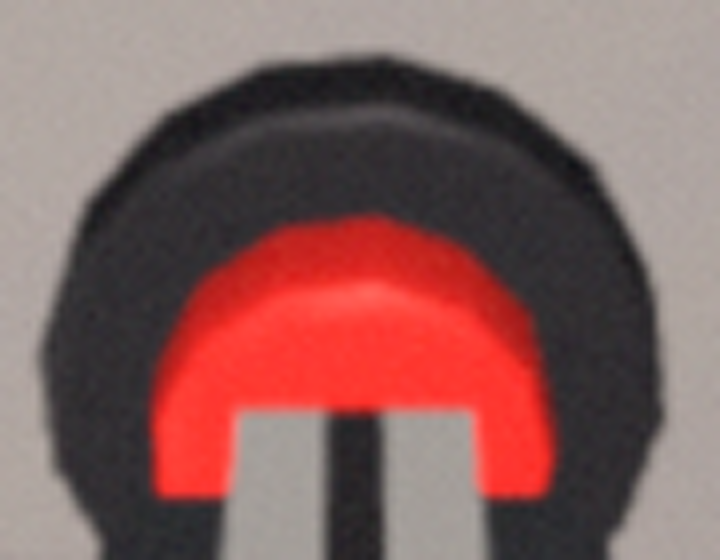

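The pressed cap still stands slightly above its housing rim, so the fingers are pushing on the cap and not the rim. It met a hard stop (23 N, no further travel), so the button is fully down. Retreating.

```bash
python3 -m creep '[[[0,0,0.004,0,0],[0,0,0.008,0,0],[0,0,0.015,0,0],[0,0,0.02,0,0],[0,0,0.02,0,0],[0,0,0.02,0,0],[-0.015,0,0.015,0,0],[-0.02,0,0.005,0,0]]]'; python3 -m creep '[[[-0.01,0,0.005,0,0],[0,0,0,0,0],[0,0,0,0,0],[0,0,0,0,0],[0,0,0,0,0],[0,0,0,0,0],[0,0,0,0,0],[0,0,0,0,0]]]'; python3 s.py; python3 - <<'E'
from meas import *
c=get_calibration("wrist");im=camera("wrist");cv2.imwrite("pics/w7.png",im);np.save("w7cal.npy",c,allow_pickle=True)
meas(im,c,"w7z");cv2.imwrite("pics/top7.png",camera("top"))
E
```

```text
clock: 39.88
ee_pos: [0.4185, -0.0606, 0.2194]
ee_rot: [-1.563, -0.003, -1.419]
wrist_force: [0.1, -0.2, -0.7]
gripper_width: 0.0001
clock: 40.55
ee_pos: [0.4054, -0.0598, 0.221]
ee_rot: [-1.571, 0.0, -1.419]
wrist_force: [-0.5, 0.9, 0.2]
gripper_width: -0.0001
T 40.55 yaw -1.4189 tau [-0.038 -0.013  0.018] j6t 0.0 F [-0.5  0.9  0.2] w -0.0001 pos [ 0.4054 -0.0598  0.221 ]
collar 495.1716003417969 -141.62063598632812 35.50755310058594 [ 0.49584229 -0.12942628] ell ((495.0143737792969, -144.00489807128906), (65.53701782226562, 69.6043930053711), 0.28583675622940063)
red [271 132  35  35 729] [288.23731139 151.80384088] [array([ 0.4477, -0.0598,  0.1   ]), array([ 0.4483, -0.0595,  0.105 ]), array([ 0.449 , -0.0593,  0.11  ])]
crop origin 347 43
```

View pics/w7.png

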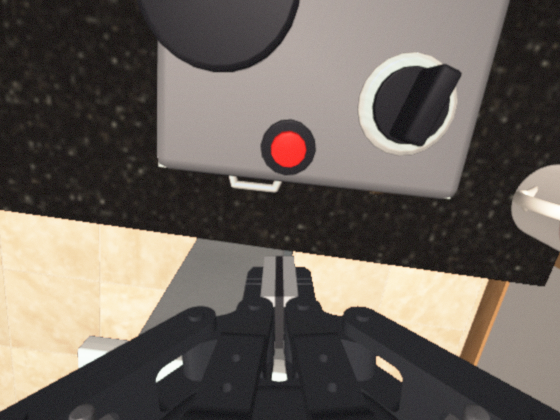

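View pics/w7z.png

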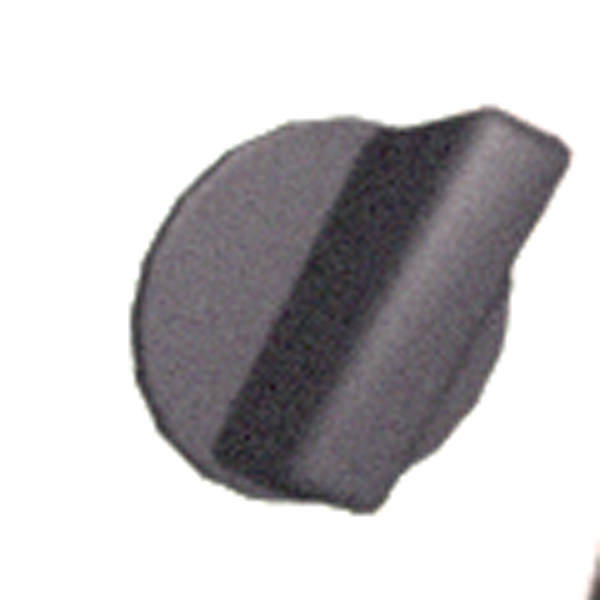

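View pics/top7.png

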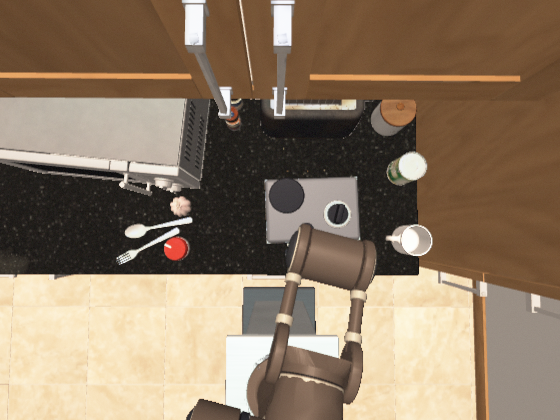

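```bash
python3 - <<'E'
from h import *
c=np.load("w7cal.npy",allow_pickle=True).item()
f=lambda a:onz(c,347+a[0]/5,43+a[1]/5,.136)[:2]
for a,b in (((455,170),(300,460)),((570,158),(378,510))):
    d=f(a)-f(b);print(np.arctan2(d[1],d[0])-np.pi/2)
E
```

```text
-1.8265255816097712
-1.820376345609959
```

The knob is still at -1.82, which is N5. The button has sprung back, the bystanders are unmoved in the top view, and the hand is clear. Handing in.

```bash
python3 -c "
from rig import *
print(job_done())"
```

```text
the job is handed in; nothing more can be done
None
```

The selector is set four clicks clockwise from its end stop, and the grinder was started afterwards with the red button. I handed the job in after about 41 s of the 72 s; no verdict is reported.

- **Stop:** I turned the selector anticlockwise until the torque reached a steady 0.52 to 0.59 N m. That is above any click (0.35) and below the strain limit (0.8). The tool stood at yaw -0.30 there, with the first notch at about -0.36.
- **Four clicks:** Turning back, I felt notches at about -0.74, -1.09, -1.455 and -1.817, with spacings of 0.34 to 0.38 rad. I went 0.03 rad past the fourth to feel the resistance rise, eased back to zero torque and let go.
- **Selector check:** The camera showed the bar at about -1.81 after release and -1.82 after the button press, so it stayed in the fourth notch.
- **Button:** I pressed it until it would go no further (23 N). The cap still stood slightly above its housing rim, so the fingers were pushing on the cap and not the rim. I then withdrew and it sprang back.
- **Bystanders:** The last top view shows nothing around the grinder moved.

**What disagreed:**
- At first I misread the sign of the torque; the reading at the stop settled it, and the count on the way back agreed with it.
- The knob's starting angle (-1.58) was between notches, not in one; I don't know why.
- The button's full 6 mm travel was judged by feel and from the picture, not measured.

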